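Put the stop block away upright in the dust box with the press-and-slide cover

ROBOT

A 7-joint arm with a two-finger parallel gripper is mounted at the origin on a cart in front of the work surface, level with it; the furniture and walls round the work are solid. World frame = base frame: x ahead of the robot, y to its left, z up, the work surface at z = 0. Lengths are in m, angles in rad, forces in N, time in s.
With the tool pointing down it reaches from about 0.4 to 0.875 m from the base axis. Payload 19.3 kg.
Tool frame: the origin (TCP) lies midway between the tips of the shut fingers; the grasp point (between the pads) lies 19 mm behind it (bot.pinch_z is the distance from the TCP to the grasp point, in m); z points along the fingers, y is the line along which they close (so a half turn about z gives the same grasp; the last joint's range is limited). The gripper opens to 85 mm and grips with 20 to 120 N. Pads are 22 mm wide; open, the fingers measure 114 mm over their backs; the gripper's body (76 mm by 85 mm) begins 54 mm behind the grasp point. The pads swing forward as they close: fully open they stand 13 mm farther back than shut.
Start: joints at [-1.363, 0.521, -0.036, 1.599, 0.021, 1.021, -0.113], TCP at [0.171, 0.601, 0.231] pointing down, gripper open.
Joint ranges: [-2.91, 2.91], [-0.3, 2.13], [-1.5, 1.42], [0.17, 2.43], [-1.26, 4.41], [0.16, 1.93], [-2.52, 2.52]. Speed limits (rad/s): [1.89, 1.89, 2.39, 2.39, 3.01, 3.01, 3.01].

INTERFACE

Orientations are given as [roll, pitch, yaw] about the fixed x, y, z axes, in that order (R = Rz(yaw) Ry(pitch) Rx(roll)).
In Python, from workcell import observe, viewer, bot gives the robot as it stands. The module is installed in compiled form; this text tells all that it offers.
- The arm moves only by the tool play_rows, never from a script. Its argument "motion" is a list of rows, each a list of 7 numbers: the shift along the tool's x, y, z in cm, then the turn, a rotation vector about the tool's x, y, z in rad, then the opening, from -1 (shut) to 1 (fully open), so that 0 is half open. A call has exactly 5 rows; each row is the pose to reach, as a shift and turn from the pose commanded when the call began, along the tool's axes at that moment; what a row does not reach only later rows make up. A row lasts 1/10 s, in which the tool goes at most 50 mm and 8.59 degrees, less where a joint would pass 70% of its speed; a pose out of reach is approached as far as the arm can. A call with a gripper value outside its range is refused whole. The fingers move at their own pace and stop on an object; "squeeze" is the grip in N (left out, the last holds). Time passes only in rows, so rows that repeat a pose let the fingers close, or fill a call up. It gives the time, the measured TCP pose, the force, the opening and the grip force at its end, in the units of the state.
- observe(): the state, without advancing time (a new reading comes with each control period).
- viewer.grab_frame(name): name is "scene" or "top" or "wrist"; returns (picture, depth): 480x640x3 uint8, red, green, blue; 480x640 float32, m along the optical axis (not along the pixel's ray), 0 where there is no reading.
- viewer.camera_info(name): a dict with "fx", "fy", "cx", "cy" (pixels), "R" (3x3) and "t" (3): a world point X has camera coordinates R X + t. Camera axes: x right, y down, z forward; pixel columns grow to the right and rows downward; lengths in m; the calibration is good to about 2 mm. A picture is of the moment at which its call begins: read the wrist's pose just before it. camera_info takes no time and is no camera call; for the wrist camera it gives the pose at the moment of the call.
- bot.job_done(): hands the job in; it is judged then, once.
The state is a dict: "clock": time; "qpos": joint angles; "qd": joint speeds; "joint_efforts": joint torques, N m; "position": TCP position; "tool_rot": TCP orientation; "force": force on the tool from outside, world axes, zero at the start; "moment": the same for the moment, N m; "grip_width": finger opening in m; "finger_force": force on a finger pad.
Only numpy, scipy, OpenCV 4.12 (cv2) and the standard library are available. Lean on these libraries where they do the work, as an engineer would, in place of code of your own. Each camera call takes 0.05 s, during which the arm holds its last target. There are 200 camera calls.

TASK

Put the saw's wooden stop block away: hold the dust box's release tab pressed down while you slide its cover fully open, take the block from its slanted rest and stand it upright on end on the box floor without dropping it, then slide the cover fully shut again with the tab pressed, and let the tab spring up so that it locks. Leave the glue bottle, grease tin and screw box where they are.

Things in the scene. Friction and masses are not known exactly. Their poses are not given: they have to be found in the camera images.
- dust_box: Deep plywood box fixed to the table, 152 (x) x 200 (y) mm outside, 136 x 180 inside, walls up to z = 128 mm; origin at the centre of its underside, z up, +x roughly away from the robot. Aluminium rails on the side walls (y = +-100 mm, up to z = 141 mm) guide the cover. Cover fully open: mouth free from x = -68 to +34 mm, 160 mm wide in y between steel lock strips.
- box_floor (a point): Centre of the box's inner floor, 8 mm above the table, axes as dust_box. Stand the block with its centre within 50 mm of y = 0: the lock's teeth run along the side walls.
- cover (a joint): Slide of the flat plywood cover (156 x 186 x 8 mm, top 136 mm above the table) along the box's +x, m: 0 = shut, 0.112 = fully open (end stops). Takes about 2 N. Teeth on the tab lock it at both ends, with 3 mm of play: to leave either end the tab must be pressed more than 5 mm (best fully); between the ends the teeth run under the lock strips, which keep the tab down.
- release_tab (a joint): Depth to which the spring tab on the cover is pressed, m: 0 = up (locked), 0.009 = fully down; straight down, 2 N to start, 5 N at full depth. It springs back by itself where the cover is fully shut or fully open.
- tab_top (a point): Centre of the steel tab's flat pad, near the cover's front (robot side) edge; axes as dust_box. Untouched it is 146 mm above the table and, shut, at x = -48 mm of the box; it moves with cover and tab. The pad is 60 mm wide in y, open at the sides, and 40 mm long in x between two cross lips 5 mm high (at x = +-20 mm), against which closed fingers standing on the pad can push either way.
- block_centre (a point): Centre of the stop block, a loose plain wooden block 40 x 110 x 40 mm, 0.06 to 0.12 kg; its y is the long axis (ends at y = +-55 mm). At the start it lies on the slanted rest, long axis 35 degrees from vertical, upper end (+y) leaning to the rest's front (roughly to the robot), its x sides free to grip near the upper end. Finally the long axis is vertical, either end up.
- slant_rest: Plywood rest fixed to the table, origin under the centre of its 150 (x) x 84 (y) mm base, front (-x) roughly towards the robot. A 64 mm wide bed, 35 degrees from vertical, supports the lower 62 mm of the block's underside (its -z side), a ledge its lower end.
- glue_bottle: Upright glue bottle, 58 mm diameter, 176 mm high, origin under its centre. Bystander.
- grease_tin: Round tin, 70 mm diameter, 40 mm high, origin under its centre. Bystander.
- screw_box: Small cardboard box of screws lying flat, 55 x 95 x 45 mm, origin under its centre. Bystander.
Mind the look-alikes: they are no part of the job. What is shaped like the part that bears block_centre but turquoise is not meant.

How it is judged:
On the way, in this order (a step that is already met when the one before it is completed fails the run):
1. the cover is being slid open with the tab held down (value of joint release_tab above 0.0045 m and value of joint cover between 0.02 and 0.1 m), for 0.1 s.
2. the cover is fully open (value of joint cover above 0.104 m), for 0.2 s.
3. the block stands upright on the box floor, let go, with the cover still open (z of block_centre in the frame of box_floor between 0.049 and 0.061 m and x of block_centre in the frame of box_floor between -0.05 and 0.05 m and y of block_centre in the frame of box_floor between -0.065 and 0.065 m and angle between the y axis of block_centre and the z axis of box_floor, either way round below 0.105 rad and value of joint cover above 0.1 m and contact force between the fingers and stop_block below 0.05 N), for 0.2 s.
4. the cover is being slid shut with the tab held down (value of joint release_tab above 0.0045 m and value of joint cover between 0.01 and 0.09 m), for 0.1 s.
At the end, for the whole second after the job is handed in: The block stands on end on the floor of the box (long axis within 6 degrees of vertical, centre inside the box 55 mm above the inner floor within 6 mm), at rest; the cover is shut within 4 mm and the tab has sprung up within 2 mm (locked) (z of block_centre in the frame of box_floor between 0.049 and 0.061 m and x of block_centre in the frame of box_floor between -0.05 and 0.05 m and y of block_centre in the frame of box_floor between -0.065 and 0.065 m and angle between the y axis of block_centre and the z axis of box_floor, either way round below 0.105 rad and linear speed of stop_block below 0.02 m/s and value of joint cover below 0.004 m and value of joint release_tab below 0.002 m); the robot touches nothing.
It fails at once if the glue bottle, grease tin or screw box is moved more than 30 mm, or the bottle tipped (distance of any of glue_bottle, grease_tin, screw_box from where it was at the start of the episode above 0.03 m or angle between glue_bottle's own z axis and vertical above 0.4 rad).
It fails at once if the block is dropped (falls faster than 0.6 m/s, not held) (linear speed of stop_block above 0.6 m/s and contact force between the fingers and stop_block below 0.05 N).
It also fails if it takes over 59 s, if anything falls off the work surface, if the arm or the gripper's body presses on something with over 40 N, if the wrist force passes 120 N, or if a joint passes its speed limit or range.

## Working session

There is one attempt and no reset: what is moved stays moved. The work goes in short steps, Python scripts to look and compute and a tool call to move; the robot and the scene stay as the last step left them, time stands still between calls to the robot, and variables do not carry over. Pictures are saved under pics/ and viewed, at most 10 in all, crops included, and the job is handed in when it is done.

Besides the shell and the picture viewer there is one more tool, called after "Call:" as name(argument=value, ...), one argument or row to a line, values as JSON. play_rows: Moves the arm, as the interface text tells. Its arguments: {"type":"object","properties":{"motion":{"type":"array"},"squeeze":{"type":"number"}},"required":["motion"]}

```bash
mkdir -p pics
cat > h.py <<'E'
import numpy as np, cv2
from workcell import observe, viewer, bot
def grab(n):
    ci=viewer.camera_info(n); p,d=viewer.grab_frame(n); return p,d,ci
def pts(d,ci):
    v,u=np.mgrid[:480,:640]; c=np.stack([(u-ci['cx'])/ci['fx']*d,(v-ci['cy'])/ci['fy']*d,d],-1)
    return (c-ci['t'])@ci['R']   # world
def save(n,p): cv2.imwrite('pics/'+n,cv2.cvtColor(p,cv2.COLOR_RGB2BGR))
E
python3 - <<'E'
from h import *
s=observe(); print(s)
a=[]
for n in('scene','top'):
    p,d,ci=grab(n); np.savez(f'{n}.npz',p=p,d=d,**{k:ci[k] for k in ci}); save(n+'0.png',p)
    print(n,ci['R'].round(3).tolist(),ci['t'],ci['fx'])
E
```

```text
{'clock': 0.0, 'qpos': array([-1.36320501,  0.52202784, -0.03634243,  1.59996347,  0.02122894,
        1.02110928, -0.11281303]), 'qd': array([ 7.83032073e-05, -5.64784887e-04, -5.84774313e-04,  1.00486585e-04,
        3.80791409e-04,  3.43741897e-04, -1.02679668e-03]), 'joint_efforts': array([ 5.58777883e-04, -9.27102613e+01,  1.98003665e+00, -3.69913960e+01,
        1.79074123e-02,  8.46064853e-03,  5.66755347e-06]), 'position': array([0.17134093, 0.60072225, 0.23073291]), 'tool_rot': array([-3.14047477e+00,  9.65451734e-05,  2.86380574e+00]), 'force': array([-0.06237194,  0.57365317,  0.89849529]), 'moment': array([-0.00332953,  0.04115765,  0.00257366]), 'finger_force': 0.0, 'grip_width': 0.08564410547511486}
scene [[0.78, -0.625, 0.01], [-0.348, -0.447, -0.824], [0.52, 0.639, -0.567]] [-0.513407    0.27440323  1.13758256] 607.8516499827033
top [[0.017, -1.0, -0.008], [-0.989, -0.015, -0.149], [0.149, 0.011, -0.989]] [-0.05344678  0.60626148  1.16508566] 509.0117630376047
```

View pics/scene0.png

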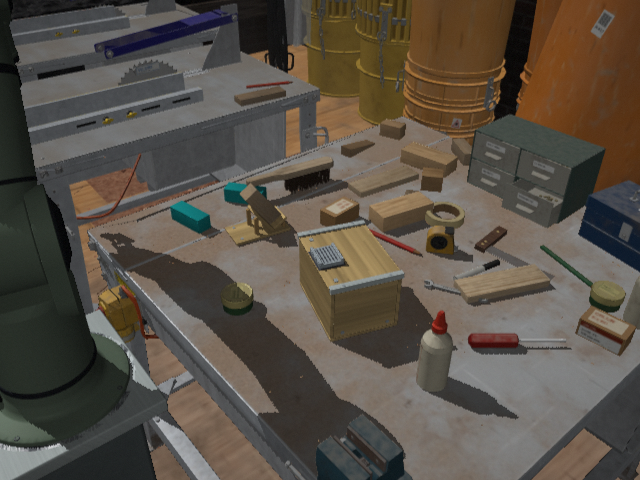

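View pics/top0.png

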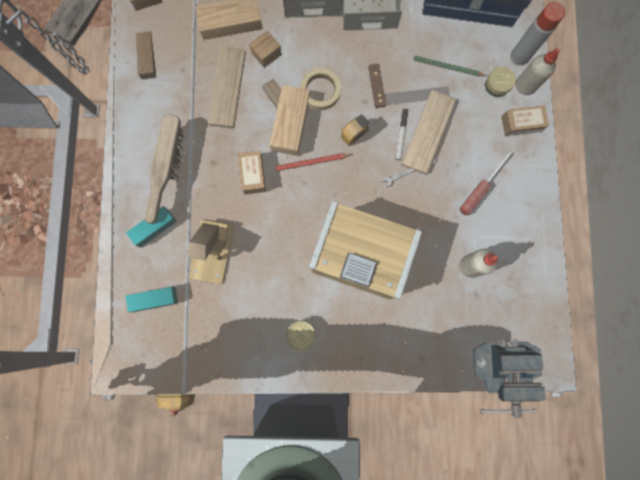

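Candidates for the block: brown block on the slanted rest at scene (263,207) / top (208,240), which I choose. The look-alikes are turquoise blocks at top (150,227) and (150,300) and other loose woods, such as top (290,118). The box's tab is at top (358,268), and the bottle, tin and screw box are at top (480,262), (301,334) and (252,172).

Run:
```python
from h import *
def ld(n):
    z=np.load(n+'.npz'); return z['p'],z['d'],{k:z[k] for k in('fx','fy','cx','cy','R','t')}
p,d,ci=ld('top'); X=pts(d,ci); Z=X[...,2]
v,u=np.mgrid[:480,:640]
def rect(m):
    c=X[m][:,:2].astype(np.float32)*1000; r=cv2.minAreaRect(c); return r
m=(Z>.120)&(Z<.16)&(u>300)&(u<430)&(v>195)&(v<305)
r=rect(m); print('box top',r,cv2.boxPoints(r).round().tolist(), np.median(Z[m]))
t=m&(Z>.1425)
print('tab',rect(t),t.sum(),np.median(Z[t]))
for n,b in dict(bottle=(455,500,245,280),tin=(285,318,318,352),screw=(236,268,148,195),rest=(185,235,215,290)).items():
    m=(Z>.02)&(u>b[0])&(u<b[1])&(v>b[2])&(v<b[3]); print(n,rect(m),Z[m].max())
# block points: both views
for n,b in (('top',(185,235,215,290)),('scene',(222,300,175,250))):
    p,d,ci=ld(n); X=pts(d,ci); Z=X[...,2]
    m=(Z>.09)&(u>b[0])&(u<b[1])&(v>b[2])&(v<b[3])&(d>0)
    Q=X[m]; print(n,len(Q),Q.mean(0),Q.min(0),Q.max(0))
    k=Q[:,2]>Q[:,2].max()-.02; print('upper',Q[k].mean(0), rect(m))
p,d,ci=ld('scene'); save('b.png',cv2.resize(p[160:270,210:330],None,fx=4,fy=4,interpolation=cv2.INTER_CUBIC))
p,d,ci=ld('top'); save('c.png',cv2.resize(p[190:310,180:430],None,fx=3,fy=3,interpolation=cv2.INTER_CUBIC))
a=cv2.imread('pics/b.png');c=cv2.imread('pics/c.png')
c=cv2.resize(c,(480,230)); a=cv2.resize(a,(400,366)); o=np.zeros((600,480,3),np.uint8);o[:366,:400]=a;o[368:598]=c;cv2.imwrite('pics/crop1.png',o)
```

```text
box top ((578.9954833984375, -159.18594360351562), (208.43502807617188, 156.79385375976562), 71.54930877685547) [[472.0, -233.0], [620.0, -283.0], [686.0, -85.0], [538.0, -36.0]] 0.1366224262491938
tab ((579.116455078125, -159.0369873046875), (206.37387084960938, 154.02212524414062), 71.54569244384766) 807 0.14607448259920547
bottle ((510.36920166015625, -250.5641632080078), (57.357208251953125, 419.0711364746094), 15.604897499084473) 1.2421126835388987
tin ((390.24114990234375, -20.841938018798828), (71.52989959716797, 72.00456237792969), 0.6016009449958801) 1.2421126835388987
screw ((621.5695190429688, 52.69434356689453), (441.5355224609375, 71.4385986328125), 20.026084899902344) 1.2421126835388987
rest ((549.9171752929688, 81.04972839355469), (352.6611633300781, 110.98111724853516), 65.53430938720703) 1.2421126835388987
top 493 [0.58187493 0.21184027 0.11165508] [0.55340024 0.18973882 0.09012428] [0.61481544 0.23727543 0.13049228]
upper [0.57997378 0.21372212 0.11831847] ((584.434326171875, 213.25901794433594), (40.34287643432617, 59.00775909423828), 81.52542877197266)
scene 344 [0.57498955 0.1824002  0.11060194] [ 0.53451808 -0.05366787  0.09009015] [0.60938893 0.2362783  0.14121182]
upper [0.5678782  0.11030556 0.12815866] ((568.0719604492188, 89.67103576660156), (293.00738525390625, 55.07512283325195), 82.45494079589844)
```

View pics/crop1.png

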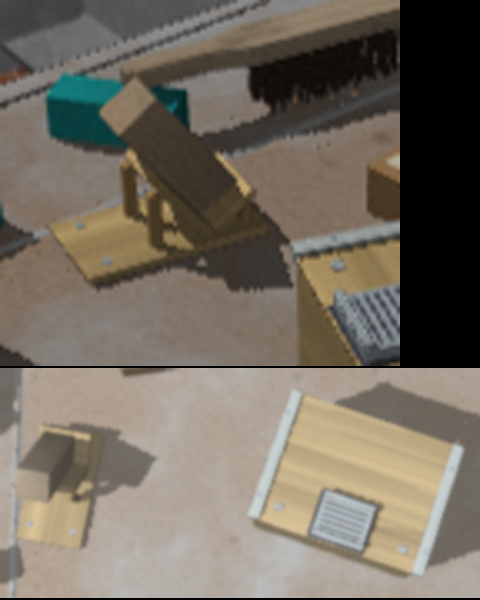

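The crop shows the brown block on the slanted rest, upper end at crop (125,105), and the box with its grey tab at crop (345,520). The choice is confirmed. Next I work out the move to the tab.

```bash
cat >> h.py <<'E'
from scipy.spatial.transform import Rotation as Ro
BOX=np.array([.579,-.159]); BY=-.323
def bx(x,y,z): c,s=np.cos(BY),np.sin(BY); return np.array([BOX[0]+c*x-s*y,BOX[1]+s*x+c*y,z])
def goal(pos,yaw,tilt=0.,note=''):
    "yaw = direction of tool -x in world; tilt: lean of the tool z to +yaw direction"
    s=observe(); R0=Ro.from_euler('xyz',s['tool_rot'])
    R1=Ro.from_euler('xyz',[np.pi,0,yaw+np.pi])*Ro.from_rotvec([0,-tilt,0])
    print(note,'cm',(R0.inv().apply(np.array(pos)-s['position'])*100).round(2).tolist(),'rot',(R0.inv()*R1).as_rotvec().round(3).tolist(),'| t',round(s['clock'],2),'pos',s['position'].round(4).tolist(),'F',s['force'].round(1).tolist(),'w',round(s['grip_width'],4))
E
python3 - <<'E'
from h import *
z=np.load('top.npz'); p,d=z['p'],z['d']; ci={k:z[k] for k in('fx','fy','cx','cy','R','t')}
X=pts(d,ci); hsv=cv2.cvtColor(p,cv2.COLOR_RGB2HSV); v,u=np.mgrid[:480,:640]
m=(X[...,2]>.138)&(u>338)&(u<380)&(v>250)&(v<290)&(hsv[...,1]<60)
r=cv2.minAreaRect(X[m][:,:2].astype(np.float32)*1000); print('tab',r,np.median(X[m][:,2]),'pred',bx(-.048,0,.146))
m=(X[...,2]>.05)&(X[...,2]<.2)&(u>455)&(u<500)&(v>245)&(v<280); print('bottle',X[m].mean(0),X[m].min(0),X[m].max(0))
goal(bx(-.048,0,.22),BY)
E
```

```text
tab ((487.3751220703125, -123.06980895996094), (69.88774108886719, 166.55372619628906), 65.24590301513672) 0.14649270744973475 pred [ 0.5334822  -0.14376418  0.146     ]
bottle [ 0.55634369 -0.4182172   0.11377485] [ 0.53146845 -0.45448008  0.050857  ] [ 0.58889049 -0.39948403  0.17930615]
 cm [-55.24, -61.67, 1.14] rot [-0.001, 0.0, 0.045] | t 0.1 pos [0.1713, 0.6008, 0.2308] F [0.8, -0.3, -0.2] w 0.0856
```

Call:
play_rows(
  motion=[
    [-2.5, -2.8, 0, 0, 0, 0.01, -1],
    [-5.5, -6.1, 0, 0, 0, 0.02, -1],
    [-8.5, -9.5, 0, 0, 0, 0.03, -1],
    [-11.5, -12.8, 0, 0, 0, 0.045, -1],
    [-14.5, -16.2, 0, 0, 0, 0.045, -1],
  ],
  squeeze=30,
)

```text
clock: 0.6
position: [0.2669, 0.4037, 0.2312]
tool_rot: [-3.141, -0.0, 2.818]
force: [1.6, 0.5, 0.4]
grip_width: 0.0121
finger_force: 0.0
```

Call:
play_rows(
  motion=[
    [-3, -3.3, 0, 0, 0, 0, -1],
    [-6, -6.7, 0, 0, 0, 0, -1],
    [-9, -10, 0, 0, 0, 0, -1],
    [-12, -13.3, 0, 0, 0, 0, -1],
    [-15, -16.7, 0, 0, 0, 0, -1],
  ],
)

```text
clock: 1.1
position: [0.356, 0.1978, 0.2313]
tool_rot: [3.141, 0.0, 2.819]
force: [1.2, 0.8, -0.9]
grip_width: -0.0001
finger_force: 0.0
```

Run:
```python
from h import *
goal(bx(-.048,0,.22),BY)
```

```text
cm [-27.66, -26.77, 1.13] rot [0.0, 0.0, 0.0] | t 1.1 pos [0.356, 0.1978, 0.2313] F [1.2, 0.8, -0.9] w -0.0001
```

Call:
play_rows(
  motion=[
    [-3.3, -3.2, 0, 0, 0, 0, -1],
    [-6.6, -6.4, 0, 0, 0, 0, -1],
    [-9.9, -9.6, 0, 0, 0, 0, -1],
    [-13.2, -12.8, 0, 0, 0, 0, -1],
    [-16.5, -16, 0, 0, 0, 0, -1],
  ],
)

```text
clock: 1.6
position: [0.4619, -0.0064, 0.2313]
tool_rot: [3.142, 0.0, 2.819]
force: [0.9, 0.8, -0.6]
grip_width: 0.0002
finger_force: 0.0
```

Call:
play_rows(
  motion=[
    [-3.3, -3.2, 0, 0, 0, 0, -1],
    [-6.6, -6.4, 0, 0, 0, 0, -1],
    [-9.5, -9.2, 0, 0, 0, 0, -1],
    [-11.1, -10.7, 0.5, 0, 0, 0, -1],
    [-11.1, -10.7, 1, 0, 0, 0, -1],
  ],
)

```text
clock: 2.1
position: [0.5332, -0.1444, 0.2207]
tool_rot: [-3.14, 0.0, 2.815]
force: [-1.1, 0.5, -0.3]
grip_width: -0.0
finger_force: 0.0
```

Run:
```python
from h import *
goal(bx(-.048,0,.2),BY)
p,d,ci=grab('wrist'); save('w1.png',p); np.savez('w1.npz',p=p,d=d,**ci)
X=pts(d,ci)
t=(X[...,2]>.1475)&(X[...,2]<.156)&(d>0); Q=X[t]
print(t.sum(),Q.mean(0) if t.sum() else 0)
c=bx(-.048,0,.146); q=ci['R']@c+ci['t']; print(q[0]/q[2]*ci['fx']+ci['cx'],q[1]/q[2]*ci['fy']+ci['cy'])
```

```text
cm [-0.01, 0.07, 2.07] rot [-0.001, 0.0, -0.003] | t 2.1 pos [0.5332, -0.1444, 0.2207] F [-1.1, 0.5, -0.3] w -0.0
2467 [ 0.53259812 -0.14314932  0.15041438]
321.7682664288979 243.9450998370666
```

View pics/w1.png

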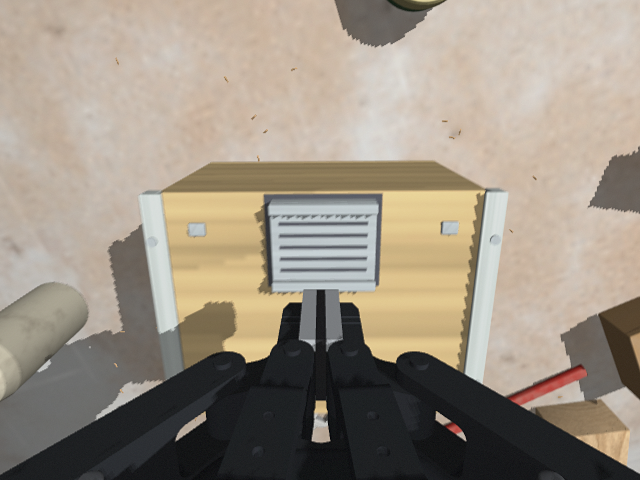

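The wrist view shows the tab pad centred at pixel (323,245), which matches the prediction of (322,244). The bottle is to the left, clear. Pressing next.

Call:
play_rows(
  motion=[
    [0, 0, 3, 0, 0, 0, -1],
    [0, 0, 6, 0, 0, 0, -1],
    [0, 0, 7.3, 0, 0, 0, -1],
    [0, 0, 8.1, 0, 0, 0, -1],
    [0, 0, 8.55, 0, 0, 0, -1],
  ],
)

```text
clock: 2.65
position: [0.5333, -0.1406, 0.1363]
tool_rot: [3.141, 0.001, 2.819]
force: [-0.6, 3.4, 41.9]
grip_width: -0.0
finger_force: 21.4
```

Call:
play_rows(
  motion=[
    [0, 0, 0, 0, 0, 0, -1],
    [0, 0, 0, 0, 0, 0, -1],
    [-0.3, 0, 0, 0, 0, 0, -1],
    [-0.7, 0, 0, 0, 0, 0, -1],
    [-1, 0, 0, 0, 0, 0, -1],
  ],
)

```text
clock: 3.15
position: [0.5434, -0.1441, 0.137]
tool_rot: [3.141, 0.002, 2.819]
force: [-0.6, 4.4, 10.0]
grip_width: 0.0001
finger_force: 4.8
```

Call:
play_rows(
  motion=[
    [-1, 0, 0, 0, 0, 0, -1],
    [-2, 0, 0, 0, 0, 0, -1],
    [-3, 0, 0, 0, 0, 0, -1],
    [-4, 0, 0, 0, 0, 0, -1],
    [-5, 0, 0, 0, 0, 0, -1],
  ],
)

```text
clock: 3.65
position: [0.591, -0.1598, 0.137]
tool_rot: [3.141, 0.002, 2.819]
force: [-0.4, 5.0, 9.7]
grip_width: 0.0
finger_force: 4.5
```

Call:
play_rows(
  motion=[
    [-1, 0, 0, 0, 0, 0, -1],
    [-2, 0, 0, 0, 0, 0, -1],
    [-3, 0, 0, 0, 0, 0, -1],
    [-4, 0, 0, 0, 0, 0, -1],
    [-5, 0, 0, 0, 0, 0, -1],
  ],
)

```text
clock: 4.15
position: [0.6383, -0.1755, 0.137]
tool_rot: [3.14, 0.001, 2.819]
force: [-5.3, 3.5, 8.9]
grip_width: -0.0002
finger_force: 4.2
```

Call:
play_rows(
  motion=[
    [-0.4, 0, 0, 0, 0, 0, -1],
    [-0.8, 0, 0, 0, 0, 0, -1],
    [-1.2, 0, 0, 0, 0, 0, -1],
    [-1.4, 0, 0, 0, 0, 0, -1],
    [-1.4, 0, 0, 0, 0, 0, -1],
  ],
)

```text
clock: 4.65
position: [0.6503, -0.1807, 0.137]
tool_rot: [3.142, -0.0, 2.819]
force: [-7.0, 3.1, 12.3]
grip_width: 0.0001
finger_force: 6.0
```

Run:
```python
from h import *
goal(bx(-.048+.112,0,.137),BY)
p,d,ci=grab('top'); save('t2.png',p[150:330,280:460].repeat(3,0).repeat(3,1))
```

```text
cm [1.05, -0.21, -0.0] rot [0.0, -0.0, 0.0] | t 4.65 pos [0.6503, -0.1807, 0.137] F [-7.0, 3.1, 12.3] w 0.0001
```

View pics/t2.png

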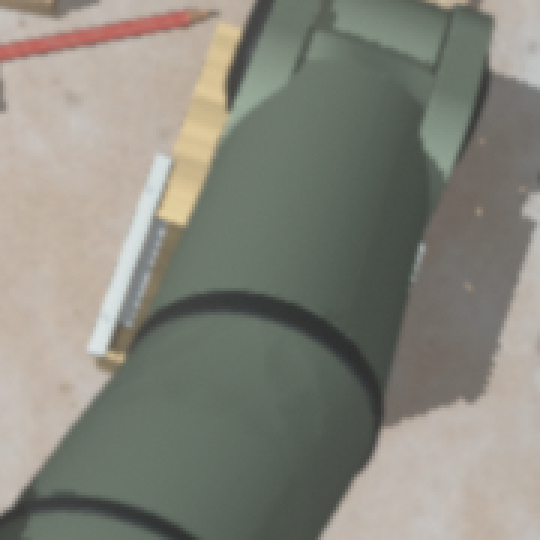

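The cover slid open: its rear edge now overhangs at crop (225,30) and the mouth is visible at (140,270). The tip sits 10 mm past the pad centre against the lip. I lift off and go to the block.

Call:
play_rows(
  motion=[
    [0, 0, -2, 0, 0, 0, -1],
    [0, 0, -5, 0, 0, 0, -1],
    [0, 0, -9, 0, 0, 0, -1],
    [0, 0, -11, 0, 0, 0, -1],
    [0, 0, -11, 0, 0, 0, -1],
  ],
)

```text
clock: 5.2
position: [0.6516, -0.1813, 0.2497]
tool_rot: [3.141, 0.005, 2.819]
force: [-0.0, -0.1, -0.8]
grip_width: -0.0001
finger_force: 0.0
```

```bash
cat >> h.py <<'E'
RY=-.148; BC=np.array([.603,.2105,.074])
def ax(): return np.array([-np.sin(.611)*np.cos(RY),-np.sin(.611)*np.sin(RY),np.cos(.611)])
E
python3 - <<'E'
from h import *
goal(BC+.141*ax()+[0,0,.02],RY,.611)
p,d,ci=grab('top'); save('t3.png',p[150:330,280:460].repeat(3,0).repeat(3,1))
E
```

```text
cm [25.03, 34.2, 3.9] rot [-0.054, -0.604, -0.169] | t 5.2 pos [0.6516, -0.1813, 0.2497] F [-0.0, -0.1, -0.8] w -0.0001
```

Call:
play_rows(
  motion=[
    [2.5, 3.4, 0, 0, -0.04, 0, 1],
    [5, 6.8, 0, 0, -0.1, -0.02, 1],
    [7.5, 10.2, 0, -0.01, -0.17, -0.04, 1],
    [10, 13.6, 0, -0.02, -0.24, -0.06, 1],
    [12.5, 17, 0, -0.03, -0.31, -0.08, 1],
  ],
)

```text
clock: 5.75
position: [0.5847, 0.0218, 0.2454]
tool_rot: [3.122, 0.313, 2.897]
force: [2.2, -0.5, 0.0]
grip_width: 0.0728
finger_force: 0.0
```

Run:
```python
from h import *
goal(BC+.141*ax()+[0,0,.02],RY,.611)
```

```text
cm [11.41, 17.97, 0.43] rot [-0.024, -0.297, -0.089] | t 5.75 pos [0.5847, 0.0218, 0.2454] F [2.2, -0.5, 0.0] w 0.0728
```

Call:
play_rows(
  motion=[
    [2.3, 3.6, 0, 0, -0.05, -0.02, 1],
    [4.6, 7.2, 0, -0.01, -0.11, -0.04, 1],
    [6.9, 10.8, 0, -0.01, -0.18, -0.06, 1],
    [9.2, 14.4, 0.2, -0.02, -0.25, -0.08, 1],
    [11.4, 18, 0.4, -0.024, -0.297, -0.089, 1],
  ],
)

```text
clock: 6.25
position: [0.5487, 0.1465, 0.2193]
tool_rot: [-3.13, 0.545, 2.972]
force: [0.7, -0.3, -0.3]
grip_width: 0.085
finger_force: 0.0
```

Run:
```python
from h import *
goal(BC+.021*ax(),RY,.611)
p,d,ci=grab('wrist'); save('w2.png',p); np.savez('w2.npz',p=p,d=d,**ci)
X=pts(d,ci)
for s in(.055,-.055):
  for x in(-.02,.02):
    yr=np.array([-np.sin(RY),np.cos(RY),0]); n=np.cross(yr,ax())*1
    for w in(-.02,.02):
      c=BC+s*ax()+x*yr+w*n; q=ci['R']@c+ci['t']; print(s,x,w,round(q[0]/q[2]*ci['fx']+ci['cx']),round(q[1]/q[2]*ci['fy']+ci['cy']))
```

```text
cm [4.01, 7.34, 12.46] rot [-0.024, -0.066, -0.018] | t 6.25 pos [0.5487, 0.1465, 0.2193] F [0.7, -0.3, -0.3] w 0.085
0.055 -0.02 -0.02 414 130
0.055 -0.02 0.02 411 200
0.055 0.02 -0.02 486 128
0.055 0.02 0.02 480 199
-0.055 -0.02 -0.02 387 129
-0.055 -0.02 0.02 386 178
-0.055 0.02 -0.02 436 128
-0.055 0.02 0.02 434 177
```

View pics/w2.png

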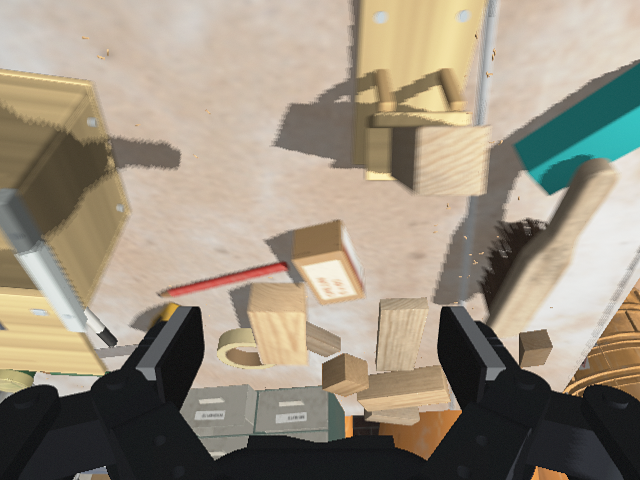

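The wrist view shows the block's end face with corners about (417,127), (491,126), (487,195) and (414,194), a few pixels from the prediction. I refine from depth.

Run:
```python
from h import *
z=np.load('w2.npz'); d=z['d']; ci={k:z[k] for k in('fx','fy','cx','cy','R','t')}
X=pts(d,ci); Q=X[120:204,410:495].reshape(-1,3)-BC
a=ax(); yr=np.array([-np.sin(RY),np.cos(RY),0]); n=np.cross(yr,a)
A=Q@a; k=(A>.046)&(A<.064); L=np.c_[Q@yr,A,Q@n][k]
print(k.sum(),np.percentile(L,[1,50,99],axis=0)*1000)
r=cv2.minAreaRect((L[:,[0,2]]*1000).astype(np.float32)); print(r)
print(np.linalg.lstsq(np.c_[L[:,0],L[:,2],np.ones(len(L))],L[:,1],rcond=None)[0])
```

```text
4930 [[-19.25102212  48.0766331  -20.90325976]
 [  0.15577149  51.52704243  -1.95117843]
 [ 20.22618985  53.18966386  18.24702907]]
((0.8591136932373047, -1.1190948486328125), (40.88374328613281, 39.85225296020508), 1.0124833583831787)
[0.00346656 0.00172876 0.05148499]
```

```bash
cat >> h.py <<'E'
_y=np.array([-np.sin(RY),np.cos(RY),0]); BC=BC+.0007*_y-.0035*ax()-.0012*np.cross(_y,ax())
E
python3 - <<'E'
from h import *
goal(BC+.101*ax(),RY,.611); goal(BC+.021*ax(),RY,.611)
E
```

```text
cm [4.24, 6.77, 4.85] rot [-0.02, -0.066, -0.01] | t 6.3 pos [0.5465, 0.1517, 0.2174] F [-3.9, 5.8, -3.8] w 0.085
 cm [3.71, 6.94, 12.83] rot [-0.02, -0.066, -0.01] | t 6.3 pos [0.5465, 0.1517, 0.2174] F [-3.9, 5.8, -3.8] w 0.085
```

Call:
play_rows(
  motion=[
    [1.5, 2, 0, 0, -0.03, 0, 1],
    [3, 4.5, 1, -0.01, -0.06, -0.01, 1],
    [4.2, 6.5, 2, -0.02, -0.066, -0.01, 1],
    [4.2, 6.5, 3, -0.02, -0.066, -0.01, 1],
    [4.2, 6.5, 3, -0.02, -0.066, -0.01, 1],
  ],
)

```text
clock: 6.8
position: [0.5401, 0.2133, 0.1699]
tool_rot: [-3.141, 0.608, 2.986]
force: [0.3, -1.3, -0.4]
grip_width: 0.0853
finger_force: 0.0
```

Run:
```python
from h import *
goal(BC+.021*ax(),RY,.611)
```

```text
cm [0.47, 0.77, 9.69] rot [-0.005, -0.003, -0.006] | t 6.8 pos [0.5401, 0.2133, 0.1699] F [0.3, -1.3, -0.4] w 0.0853
```

Call:
play_rows(
  motion=[
    [0.5, 0.7, 0.5, 0, 0, 0, 1],
    [0.5, 0.7, 1, 0, 0, 0, 1],
    [0.5, 0.7, 2, 0, 0, 0, 1],
    [0.5, 0.7, 3, 0, 0, 0, 1],
    [0.5, 0.7, 3, 0, 0, 0, 1],
  ],
)

```text
clock: 7.3
position: [0.5547, 0.2166, 0.1429]
tool_rot: [-3.141, 0.608, 2.983]
force: [-0.2, -0.7, 0.5]
grip_width: 0.0855
finger_force: 0.0
```

Run:
```python
from h import *
goal(BC+.021*ax(),RY,.611)
```

```text
cm [0.07, 0.23, 6.68] rot [-0.007, -0.003, -0.009] | t 7.3 pos [0.5547, 0.2166, 0.1429] F [-0.2, -0.7, 0.5] w 0.0855
```

Call:
play_rows(
  motion=[
    [0, 0.2, 1.5, 0, 0, -0.01, 1],
    [0, 0.2, 3, 0, 0, -0.01, 1],
    [0, 0.2, 4.5, 0, 0, -0.01, 1],
    [0, 0.2, 6, 0, 0, -0.01, 1],
    [0, 0.2, 6.6, 0, 0, -0.01, 1],
  ],
)

```text
clock: 7.8
position: [0.5924, 0.2128, 0.0891]
tool_rot: [-3.134, 0.608, 2.995]
force: [-0.3, -0.3, 0.3]
grip_width: 0.0855
finger_force: 0.0
```

Run:
```python
from h import *
goal(BC+.021*ax(),RY,.611)
```

```text
cm [0.1, 0.0, 0.11] rot [-0.006, -0.003, 0.001] | t 7.8 pos [0.5924, 0.2128, 0.0891] F [-0.3, -0.3, 0.3] w 0.0855
```

Call:
play_rows(
  motion=[
    [0, 0, 0, 0, 0, 0, 0.4],
    [0, 0, 0, 0, 0, 0, 0],
    [0, 0, 0, 0, 0, 0, -0.4],
    [0, 0, 0, 0, 0, 0, -1],
    [0, 0, 0, 0, 0, 0, -1],
  ],
  squeeze=40,
)

```text
clock: 8.3
position: [0.592, 0.2139, 0.0905]
tool_rot: [-3.136, 0.61, 2.995]
force: [-4.0, -0.2, 7.1]
grip_width: 0.0392
finger_force: 40.0
```

Call:
play_rows(
  motion=[
    [0, 0, 0, 0, 0, 0, -1],
    [0, 0, 0, 0, 0, 0, -1],
    [0, 0, -0.5, 0, 0, 0, -1],
    [0, 0, -1.5, 0, 0, 0, -1],
    [0, 0, -2.5, 0, 0, 0, -1],
  ],
)

```text
clock: 8.8
position: [0.5777, 0.216, 0.1109]
tool_rot: [-3.136, 0.609, 2.995]
force: [0.3, -0.6, -0.6]
grip_width: 0.0393
finger_force: 40.6
```

Call:
play_rows(
  motion=[
    [0, 0, -2, 0, 0, 0, -1],
    [0, 0, -5, 0, 0, 0, -1],
    [0, 0, -8, 0, 0.03, 0, -1],
    [0, 0, -11, 0, 0.06, 0, -1],
    [0, 0, -13, 0, 0.1, 0, -1],
  ],
)

```text
clock: 9.3
position: [0.5021, 0.2284, 0.218]
tool_rot: [-3.136, 0.505, 2.998]
force: [2.0, -0.7, -1.0]
grip_width: 0.0394
finger_force: 40.8
```

Run:
```python
from h import *
goal(bx(-.017,0,.255),BY)
```

```text
cm [-11.85, -36.92, 2.54] rot [0.04, 0.504, 0.174] | t 9.3 pos [0.5021, 0.2284, 0.218] F [2.0, -0.7, -1.0] w 0.0394
```

Call:
play_rows(
  motion=[
    [-1, -3, 0, 0, 0.05, 0.02, -1],
    [-2.5, -7, 0.3, 0.01, 0.12, 0.04, -1],
    [-4, -11, 0.6, 0.02, 0.2, 0.07, -1],
    [-5.5, -15, 0.8, 0.03, 0.29, 0.1, -1],
    [-7, -19, 1, 0.035, 0.38, 0.13, -1],
  ],
)

```text
clock: 9.8
position: [0.5365, 0.0567, 0.2395]
tool_rot: [-3.14, 0.156, 2.867]
force: [-0.2, 0.1, -1.2]
grip_width: 0.0397
finger_force: 40.8
```

Run:
```python
from h import *
goal(bx(-.017,0,.255),BY)
```

```text
cm [-8.38, -19.53, -0.22] rot [0.003, 0.156, 0.048] | t 9.8 pos [0.5365, 0.0567, 0.2395] F [-0.2, 0.1, -1.2] w 0.0397
```

Call:
play_rows(
  motion=[
    [-1.8, -4, -0.3, 0, 0.05, 0.01, -1],
    [-3.6, -8.5, -0.3, 0, 0.1, 0.03, -1],
    [-5.4, -12.5, -0.2, 0, 0.15, 0.045, -1],
    [-7, -16.5, -0.2, 0.003, 0.156, 0.048, -1],
    [-8.2, -19, -0.2, 0.003, 0.156, 0.048, -1],
  ],
)

```text
clock: 10.3
position: [0.5624, -0.1517, 0.2548]
tool_rot: [-3.138, 0.004, 2.814]
force: [0.4, 0.2, -0.5]
grip_width: 0.0395
finger_force: 40.7
```

Call:
play_rows(
  motion=[
    [0, 0, 0, 0, 0, 0, -1],
    [0, 0, 0, 0, 0, 0, -1],
    [0, 0, 0, 0, 0, 0, -1],
    [0, 0, 0, 0, 0, 0, -1],
    [0, 0, 0, 0, 0, 0, -1],
  ],
)

```text
clock: 10.8
position: [0.5627, -0.1476, 0.2547]
tool_rot: [-3.138, 0.004, 2.818]
force: [0.2, 0.3, -0.8]
grip_width: 0.0394
finger_force: 40.7
```

Run:
```python
from h import *
goal(bx(-.017,0,.255),BY)
p,d,ci=grab('scene'); save('s4.png',p[60:360,200:500].repeat(2,0).repeat(2,1)); np.savez('s4.npz',p=p,d=d,**ci)
p,d,ci=grab('wrist');np.savez('w4.npz',p=p,d=d,**ci); save('w4.png',p)
```

```text
cm [-0.21, -0.56, -0.03] rot [-0.004, 0.004, -0.001] | t 10.8 pos [0.5627, -0.1476, 0.2547] F [0.2, 0.3, -0.8] w 0.0394
```

View pics/s4.png

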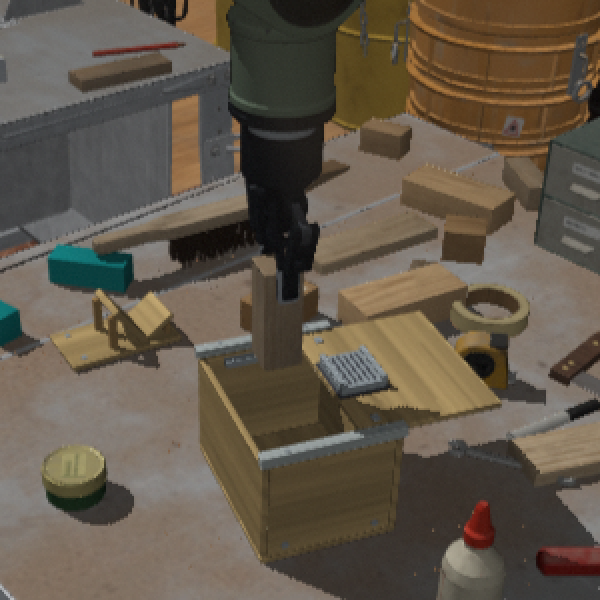

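View pics/w4.png

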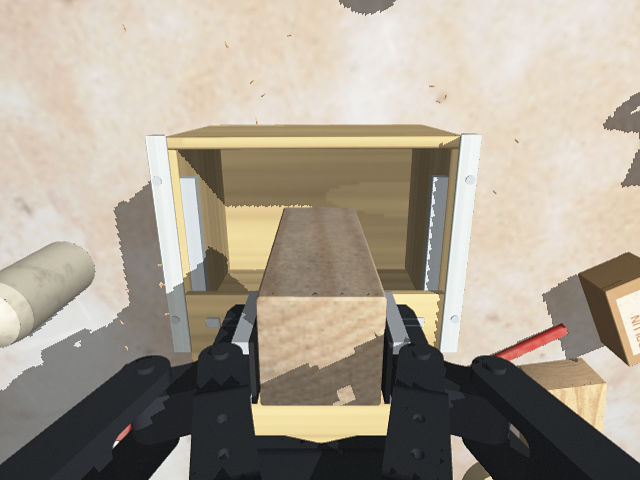

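The scene and wrist views show the box open with the tab up, and the block hanging vertical in the grip over the mouth. The block's robot-side face is at wrist pixels (260-380, 210-295). I check its tilt and relative position from depth.

Run:
```python
from h import *
z=np.load('w4.npz'); d=z['d']; ci={k:z[k] for k in('fx','fy','cx','cy','R','t')}
X=pts(d,ci); Q=X[212:292,285:355].reshape(-1,3)-np.array([*BOX,0])
c,s=np.cos(BY),np.sin(BY); L=np.c_[Q[:,0]*c+Q[:,1]*s,-Q[:,0]*s+Q[:,1]*c,Q[:,2]]
k=abs(L[:,0]-np.median(L[:,0]))<.01; L=L[k]
print(np.linalg.lstsq(np.c_[L[:,1:],np.ones(len(L))],L[:,0],rcond=None)[0],L[:,2].min(),L[:,2].max(),np.median(L,0))
T=X[300:400,275:365].reshape(-1,3); print('top z',np.median(T[:,2]))
print(T[abs(T[:,2]-np.median(T[:,2]))<.005].mean(0))
goal(bx(-.017,0,.155),BY)
```

```text
[ 0.00857674 -0.00446303 -0.03894177] 0.18610344230500991 0.28352371388965825 [-0.03997329  0.0048946   0.24743784]
top z 0.2865560804494296
[ 0.56000102 -0.14727368  0.28655613]
 cm [-0.16, -0.48, 9.96] rot [-0.004, 0.004, -0.001] | t 10.9 pos [0.5627, -0.1481, 0.2546] F [-0.9, 1.0, -1.5] w 0.0397
```

Call:
play_rows(
  motion=[
    [-0.2, -0.4, 2, 0, 0, 0, -1],
    [-0.2, -0.4, 5, -0.004, 0.004, 0, -1],
    [-0.2, -0.4, 8, -0.004, 0.004, 0, -1],
    [-0.2, -0.4, 11, -0.004, 0.004, 0, -1],
    [-0.2, -0.4, 13, -0.004, 0.004, 0, -1],
  ],
)

```text
clock: 11.4
position: [0.5629, -0.1533, 0.1227]
tool_rot: [-3.141, -0.002, 2.817]
force: [0.4, -0.2, -1.2]
grip_width: 0.0397
finger_force: 40.8
```

Call:
play_rows(
  motion=[
    [0, 0, 1, 0, 0, 0, -1],
    [0, 0, 1.8, 0, 0, 0, -1],
    [0, 0, 2.5, 0, 0, 0, -1],
    [0, 0, 3.1, 0, 0, 0, -1],
    [0, 0, 3.3, 0, 0, 0, -1],
  ],
)

```text
clock: 11.9
position: [0.5635, -0.1537, 0.0914]
tool_rot: [3.142, -0.0, 2.816]
force: [-0.5, -0.2, -1.2]
grip_width: 0.0394
finger_force: 40.8
```

Call:
play_rows(
  motion=[
    [0, 0, 0, 0, 0, 0, -1],
    [0, 0, 0.1, 0, 0, 0, -1],
    [0, 0, 0.1, 0, 0, 0, -1],
    [0, 0, 0.2, 0, 0, 0, -1],
    [0, 0, 0.2, 0, 0, 0, -1],
  ],
)

```text
clock: 12.4
position: [0.5635, -0.1537, 0.0896]
tool_rot: [3.142, -0.0, 2.816]
force: [-0.4, -0.7, -1.0]
grip_width: 0.0395
finger_force: 40.8
```

Call:
play_rows(
  motion=[
    [0, 0, 0.1, 0, 0, 0, -1],
    [0, 0, 0.15, 0, 0, 0, -1],
    [0, 0, 0.2, 0, 0, 0, -1],
    [0, 0, 0.25, 0, 0, 0, -1],
    [0, 0, 0.25, 0, 0, 0, -1],
  ],
)

```text
clock: 12.9
position: [0.5635, -0.1536, 0.087]
tool_rot: [3.142, -0.0, 2.817]
force: [0.3, -0.2, -0.8]
grip_width: 0.0391
finger_force: 40.8
```

Call:
play_rows(
  motion=[
    [0, 0, 0.05, 0, 0, 0, -1],
    [0, 0, 0.1, 0, 0, 0, -1],
    [0, 0, 0.15, 0, 0, 0, -1],
    [0, 0, 0.2, 0, 0, 0, -1],
    [0, 0, 0.2, 0, 0, 0, -1],
  ],
)

```text
clock: 13.4
position: [0.5638, -0.1539, 0.0861]
tool_rot: [3.141, 0.001, 2.816]
force: [-4.1, 0.6, 16.3]
grip_width: 0.0397
finger_force: 42.6
```

Contact with the floor. I ease off and release.

Call:
play_rows(
  motion=[
    [0, 0, -0.07, 0, 0, 0, -1],
    [0, 0, -0.07, 0, 0, 0, -0.06],
    [0, 0, -0.07, 0, 0, 0, 0.1],
    [0, 0, -0.07, 0, 0, 0, 0.3],
    [0, 0, -0.07, 0, 0, 0, 0.6],
  ],
)

```text
clock: 13.9
position: [0.5635, -0.1537, 0.0857]
tool_rot: [-3.142, -0.001, 2.816]
force: [0.8, -0.2, 0.8]
grip_width: 0.0672
finger_force: 0.0
```

Call:
play_rows(
  motion=[
    [0, 0, 0, 0, 0, 0, 0.7],
    [0, 0, 0, 0, 0, 0, 0.8],
    [0, 0, 0, 0, 0, 0, 0.8],
    [0, 0, -1, 0, 0, 0, 0.8],
    [0, 0, -2.5, 0, 0, 0, 0.8],
  ],
)

```text
clock: 14.4
position: [0.5632, -0.1536, 0.1113]
tool_rot: [-3.141, -0.001, 2.816]
force: [0.7, -0.1, 0.4]
grip_width: 0.0766
finger_force: 0.0
```

Call:
play_rows(
  motion=[
    [0, 0, -3, 0, 0, 0, 0.8],
    [0, 0, -6, 0, 0, 0, 0.8],
    [0, 0, -9, 0, 0, 0, 0.8],
    [0, 0, -11, 0, 0, 0, 0.8],
    [0, 0, -11, 0, 0, 0, 0.8],
  ],
)

```text
clock: 14.9
position: [0.5648, -0.1541, 0.225]
tool_rot: [3.141, 0.005, 2.816]
force: [-0.6, -0.1, -0.7]
grip_width: 0.0771
finger_force: 0.0
```

Run:
```python
from h import *
p,d,ci=grab('wrist');np.savez('w5.npz',p=p,d=d,**ci); save('w5.png',p)
X=pts(d,ci)
Q=X.reshape(-1,3)-np.array([*BOX,0])
c,s=np.cos(BY),np.sin(BY); L=np.c_[Q[:,0]*c+Q[:,1]*s,-Q[:,0]*s+Q[:,1]*c,Q[:,2]]
k=(abs(L[:,2]-.118)<.004)&(abs(L[:,0]+.02)<.035)&(abs(L[:,1])<.04); T=L[k]; print(k.sum(),np.percentile(T,[2,50,98],axis=0)); print(np.linalg.lstsq(np.c_[T[:,:2],np.ones(len(T))],T[:,2],rcond=None)[0])
goal(bx(-.048+.112,0,.22),BY)
```

```text
3773 [[-0.03716952 -0.01986885  0.11621152]
 [-0.01852776 -0.0006708   0.11788032]
 [ 0.00158948  0.01828734  0.11923678]]
[0.00492016 0.00040443 0.1179417 ]
 cm [-7.96, 0.0, 0.34] rot [0.001, 0.003, -0.002] | t 14.95 pos [0.5642, -0.1539, 0.2232] F [-0.9, 0.4, -0.1] w 0.0768
```

View pics/w5.png

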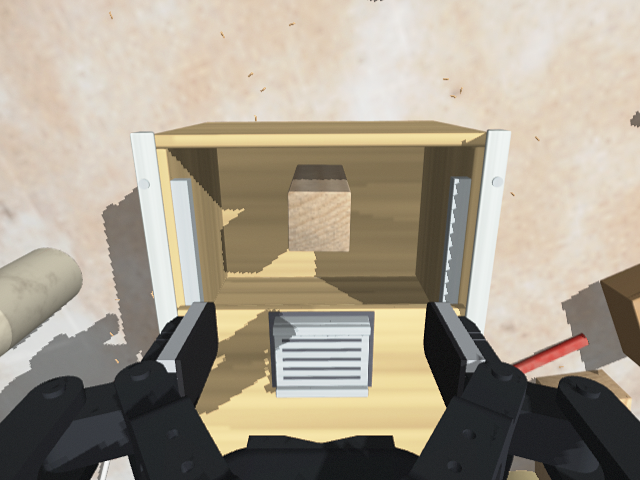

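The block stands upright, with its top face centred at (320,220) and level at z 0.118. The tab is at (322,357), cover still open. I close the fingers and return to the tab.

Call:
play_rows(
  motion=[
    [-2, 0, 0, 0, 0, 0, -1],
    [-5, 0, 0, 0, 0, 0, -1],
    [-7.5, 0, 0, 0, 0, 0, -1],
    [-7.9, 0, 0, 0, 0, 0, -1],
    [-7.9, 0, 0, 0, 0, 0, -1],
  ],
)

```text
clock: 15.45
position: [0.6381, -0.1789, 0.2199]
tool_rot: [-3.141, -0.002, 2.816]
force: [-1.1, -0.2, -0.3]
grip_width: 0.0036
finger_force: 0.0
```

Run:
```python
from h import *
goal(bx(-.048+.112,0,.136),BY)
```

```text
cm [-0.17, 0.02, 8.39] rot [-0.0, -0.002, -0.002] | t 15.45 pos [0.6381, -0.1789, 0.2199] F [-1.1, -0.2, -0.3] w 0.0036
```

Call:
play_rows(
  motion=[
    [-0.1, 0, 3, 0, 0, 0, -1],
    [-0.1, 0, 6, 0, 0, 0, -1],
    [-0.1, 0, 7.4, 0, 0, 0, -1],
    [-0.1, 0, 8, 0, 0, 0, -1],
    [-0.1, 0, 8.4, 0, 0, 0, -1],
  ],
)

```text
clock: 15.95
position: [0.6392, -0.1792, 0.1373]
tool_rot: [3.142, -0.0, 2.816]
force: [-4.0, 0.6, 5.0]
grip_width: 0.0
finger_force: 2.4
```

Call:
play_rows(
  motion=[
    [0, 0, 0, 0, 0, 0, -1],
    [0, 0, 0, 0, 0, 0, -1],
    [0.3, 0, 0, 0, 0, 0, -1],
    [0.7, 0, 0, 0, 0, 0, -1],
    [1, 0, 0, 0, 0, 0, -1],
  ],
)

```text
clock: 16.45
position: [0.6299, -0.1761, 0.1373]
tool_rot: [3.142, 0.001, 2.816]
force: [1.7, -1.0, 5.3]
grip_width: -0.0002
finger_force: 2.4
```

Call:
play_rows(
  motion=[
    [0.8, 0, 0.08, 0, 0, 0, -1],
    [1.8, 0, 0.08, 0, 0, 0, -1],
    [2.8, 0, 0.08, 0, 0, 0, -1],
    [3.8, 0, 0.08, 0, 0, 0, -1],
    [4.8, 0, 0.08, 0, 0, 0, -1],
  ],
)

```text
clock: 16.95
position: [0.5844, -0.1611, 0.1369]
tool_rot: [-3.142, 0.002, 2.816]
force: [1.2, -3.3, 12.5]
grip_width: 0.0004
finger_force: 6.6
```

Call:
play_rows(
  motion=[
    [1, 0, 0, 0, 0, 0, -1],
    [2, 0, 0, 0, 0, 0, -1],
    [3, 0, 0, 0, 0, 0, -1],
    [4, 0, 0, 0, 0, 0, -1],
    [5, 0, 0, 0, 0, 0, -1],
  ],
)

```text
clock: 17.45
position: [0.537, -0.1453, 0.1369]
tool_rot: [-3.141, 0.002, 2.816]
force: [0.5, -4.7, 14.0]
grip_width: 0.0
finger_force: 7.1
```

Call:
play_rows(
  motion=[
    [0.4, 0, 0, 0, 0, 0, -1],
    [0.8, 0, 0, 0, 0, 0, -1],
    [1.2, 0, 0, 0, 0, 0, -1],
    [1.5, 0, 0, 0, 0, 0, -1],
    [1.6, 0, 0, 0, 0, 0, -1],
  ],
)

```text
clock: 17.95
position: [0.5258, -0.1408, 0.1378]
tool_rot: [3.141, 0.01, 2.816]
force: [23.7, -10.0, 3.4]
grip_width: -0.0
finger_force: 13.9
```

Run:
```python
from h import *
goal(bx(-.048,0,.137),BY)
```

```text
cm [-0.82, -0.03, 0.09] rot [0.001, 0.01, -0.002] | t 17.95 pos [0.5258, -0.1408, 0.1378] F [23.7, -10.0, 3.4] w -0.0
```

At the shut stop. I relax the push and lift.

Call:
play_rows(
  motion=[
    [-0.4, 0, 0, 0, 0, 0, -1],
    [-0.7, 0, 0, 0, 0, 0, -1],
    [-0.7, 0, -0.5, 0, 0, 0, -1],
    [-0.7, 0, -2, 0, 0, 0, -1],
    [-0.7, 0, -5, 0, 0, 0, -1],
  ],
)

```text
clock: 18.45
position: [0.5268, -0.1414, 0.1848]
tool_rot: [-3.141, -0.005, 2.817]
force: [-0.9, -0.1, -0.1]
grip_width: 0.0
finger_force: 0.0
```

Call:
play_rows(
  motion=[
    [0, 0, -3, 0, 0, 0, -1],
    [0, 0, -5, 0, 0, 0, -1],
    [0, 0, -6, 0, 0, 0, -1],
    [0, 0, -6, 0, 0, 0, -1],
    [0, 0, -6, 0, 0, 0, -1],
  ],
)

```text
clock: 18.95
position: [0.5279, -0.1417, 0.2449]
tool_rot: [-3.141, -0.002, 2.817]
force: [-1.0, -0.3, 0.4]
grip_width: 0.0004
finger_force: 0.0
```

Run:
```python
from h import *
s=observe(); print(s['position'],s['force'])
p,d,ci=grab('wrist'); save('w6.png',p)
X=pts(d,ci); Q=X.reshape(-1,3)-np.array([*BOX,0])
c,s=np.cos(BY),np.sin(BY); L=np.c_[Q[:,0]*c+Q[:,1]*s,-Q[:,0]*s+Q[:,1]*c,Q[:,2]]
k=(L[:,2]>.1425)&(L[:,2]<.16)&(abs(L[:,1])<.035)&(L[:,0]<-.015)&(L[:,0]>-.08); T=L[k]; print(k.sum(),np.percentile(T,[2,50,98],axis=0))
```

```text
[ 0.52794894 -0.14165493  0.24494092] [-1.02911513 -0.28906695  0.36380945]
7774 [[-0.07061626 -0.02838793  0.14449718]
 [-0.04549398  0.00050556  0.1463635 ]
 [-0.02012101  0.02891635  0.15174405]]
```

View pics/w6.png

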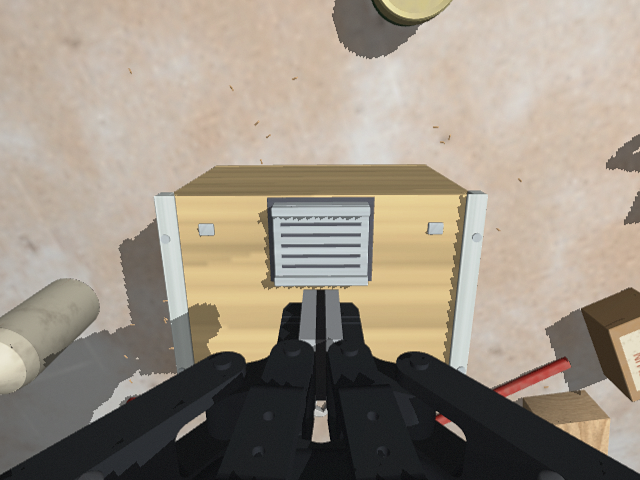

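The cover is shut. The tab is up at pixel (321,243), pad height 146 mm, and the robot is clear of everything. Handing in.

```bash
python3 -c "
from workcell import bot; print(bot.job_done())"
```

```text
the job is handed in; nothing more can be done
None
```

I handed the job in at about 19 s: the block stood upright on the box floor when I let it go, and the cover is shut with the tab sprung up. I could not see the block again once the cover closed, and the hand-in gave no verdict.

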